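Fish the long remote out from under the tray of the remote box

ROBOT

A 6-joint arm with a two-finger parallel gripper is mounted at the origin on the work surface. World frame = base frame: x ahead of the robot, y to its left, z up, the work surface at z = 0. Lengths are in m, angles in rad, forces in N, time in s.
With the tool pointing down it reaches from about 0.35 to 0.975 m from the base axis. Payload 7.1 kg.
Tool frame: the origin (TCP) lies midway between the tips of the shut fingers; the grasp point (between the pads) lies 19 mm behind it; z points along the fingers, y is the direction in which the jaws open and shut (so a half turn about z gives the same grasp; the last joint's range is limited). The gripper opens to 88 mm and grips with 3 to 60 N. Pads are 20 mm wide; open, the fingers measure 115 mm over their backs; the gripper's body (75 mm by 178 mm) begins 61 mm behind the grasp point.
Start: joints at [1.312, 0.423, 1.63, -0, 1.089, -0.019], TCP at [0.148, 0.607, 0.223] pointing down, gripper open.
Joint ranges: [-3, 3], [-0.9, 2.11], [0.09, 2.58], [-1.31, 4.45], [0.11, 2.69], [-2.54, 2.54]. Speed limits (rad/s): [2.39, 2.39, 3.01, 3.14, 3.14, 3.14].

INTERFACE

Orientations are given as a unit quaternion [x, y, z, w].
In Python, from rig import sense, viewer, workorder gives the robot as it stands.
- The arm moves only by the shell command python3 -m creep 'ROWS'. ROWS is JSON, a list that holds one entry, the list of rows, each a list of 5 numbers: the gripper's target within -1 to 1 (shut at 1, half-way at 0, fully open at -1), then the shift along the tool's x, y, z in mm, then the turn about the tool's z in rad. In form: [[[claw, tx, ty, tz, twist], ...]]. A call has 1 to 20 rows; each row is the pose to reach, as a shift and turn from the pose measured when the call began, along the tool's axes at that moment; what a row does not reach only later rows make up. A row lasts 1/12 s, in which the tool goes at most 41.7 mm and 7.16 degrees, less where a joint would pass 70% of its speed; a pose out of reach is approached as far as the arm can. A call with a gripper value outside its range is refused whole. The fingers move at their own pace and stop on an object; the grip force is fixed at half the most. Time passes only in rows, so rows that repeat a pose let the fingers close. It gives the time, the measured TCP pose, the force and the opening at its end, in the units of the state.
- sense(): the state, without advancing time (a new reading comes with each control period).
- viewer.camera(name): name is "scene" or "side" or "wrist"; returns a dict with "image" (480x640x3 uint8, blue, green, red), "z_map" (480x640 float32, m along the optical axis (not along the pixel's ray), 0 where there is no reading), "fovy" (degrees; the focal length in pixels is half the picture's height over the tangent of half this angle, whatever the lens; pixels are square), "cx", "cy" (the principal point, pixels), "cam_to_world" (4x4, takes a point from camera to world coordinates). Camera axes: x right, y up, looking along -z (the intrinsics and any distortion apply to the point x, -y, -z); pixel columns grow to the right and rows downward; lengths in m; the calibration is good to about 2 mm. A picture is of the moment at which its call begins.
- workorder.close_job(): hands the job in, once; it reports no verdict.
The state is a dict: "time": time; "qpos": joint angles; "joint_vel": joint speeds; "effort": joint torques, N m; "eef_pos": TCP position; "orientation": TCP orientation; "wrist_force": force on the tool from outside, world axes, zero at the start; "ft_torque": the same for the moment, N m; "grip_width": finger opening in m.
Only numpy, scipy, OpenCV 4.12 (cv2) and the standard library are available. Lean on these libraries where they do the work, as an engineer would, in place of code of your own. Each camera call takes 0.05 s, during which the arm holds its last target. There are 200 camera calls.

TASK

Someone on the sofa wants the long remote that lies in the wooden box on the living-room table, half under the box's tray, whose two lids stand open in the way. First press both lids down until their catches click and hold them shut, then take the remote, tilt it up through the open part of the box (which is shorter than the remote) and draw it right out. Finish while still holding it in the gripper, at rest a good hand's breadth (about 100 mm) above the box and touching nothing else, with the lids shut and the other things on the table where they were.

Things in the scene. Friction and masses are not known exactly. Their poses are not given: they have to be found in the camera images.
- remote_box: Wooden box fixed to the table, outside 296 (its x) x 156 (its y) mm, walls 8 mm thick, 70 mm high. Origin: centre of its underside; z up. Inside one well, x -140 to 140, y -70 to 70 mm, floor 6 mm above the table. A tray with two lids roofs the -x end; from x = -16 to 140 mm the well is open above (156 x 140 mm). Its +x (open) end points away from the robot and to the left; yaw varies.
- tray_edge (a point): Middle of the lower edge of the tray, where the opening begins (box x = -16, y = 0, 44 mm above the table, so 38 mm above the well's floor). The tray is fixed, reaches from box x = -140 to -16, and ends at the opening in a hinge rail 64 mm above the table.
- box_open_end (a point): Point on the box: middle of the top edge, inner side, of the end wall at the open end (box x = 140, y = 0, 70 mm above the table).
- lid_left (a joint): Angle of the lid over the +y half of the tray (box y 2 to 68 mm), rad: 0 = shut, level; grows as it opens, to 1.95. Starts at 1.35 to 1.9 (past 1.57 it leans over the opening). Board 110 x 66 x 8 mm, 65 g; stiff hinge next to the opening: stays where left, swings down to the box's -x. A sprung roller catch stops it at about 0.1; 4 to 6 N near the free edge take it past, then it holds at 0.
- lid_right (a joint): Angle of the same kind of lid over the -y half of the tray (box y from -68 to -2 mm), same behaviour.
- lid_left_hinge (a point): Middle of the left lid's hinge axis, which runs along the box's y (box x = -22, y = 35, 66 mm above the table). The shut lid reaches from 2 to 112 mm from it towards the box's -x, its upper face 72 mm above the table (6 mm above the hinge axis).
- lid_right_hinge (a point): The same point of the right lid (box x = -22, y = -35).
- lid_left_edge (a point): Middle of the left lid's free edge, on the face that is uppermost when it is shut; 112 mm from the hinge axis.
- lid_right_edge (a point): The same point of the right lid.
- remote: Long slim black remote, 198 (its x) x 42 (its y) x 16 mm thick, 80 to 150 g. Origin: centre of its underside; z up through its buttons. It lies flat on the well's floor along the box (its +x to the box's +x within 0.06 rad), within 8 mm of the well's middle line; 111 to 148 mm at its +x end show in the opening, the rest is under the tray.
- remote_out (a point): Centre of the remote's +x end face (the end that shows), at mid-thickness.
- remote_in (a point): Centre of the remote's -x end face (the end under the tray), at mid-thickness.
- short_remote: Bystander: short thick remote, 140 x 46 x 20 mm, on the table beside the box. Origin under its centre.
- cards: Bystander: pack of playing cards, 92 x 62 x 21 mm, beside the box. Origin under its centre.
- earbuds: Bystander: white earphone case, 60 x 46 x 22 mm, beyond the box's open end. Origin under its centre.
- glasses_case: Bystander: black glasses case, 165 x 66 x 38 mm. Origin under its centre.
- bottle: Bystander: upright plastic bottle, 68 mm wide, 235 mm high, on a paper napkin. Origin under its centre.
- gallery_tray: Round brass tray, 296 mm across, rail 51 mm high, fixed to the table, at the robot's left; carries the next three. Origin under its centre.
- candle: Bystander: candle in a glass, 80 mm wide, 82 mm high, on the round tray. Origin under its centre.
- diffuser: Bystander: reed diffuser, bottle 64 mm wide, 85 mm high, its reeds up to 210 mm, on the round tray. Origin under its centre.
- pebbles: Bystander: ornament of three stacked stones, 80 mm wide, 90 mm high, on the round tray. Origin under its centre.
Not all that is in view belongs to the job. What is shaped like the remote but white or yellow is not meant.

How it is judged:
On the way, in this order (a step that is already met when the one before it is completed fails the run):
1. both lids pressed shut and held by their catches (value of joint each of lid_left, lid_right below 0.035 rad), for 0.2 s.
2. the remote passes tilted through the opening: its outer end above the rim, its inner end still down in the box (height (world z) of remote_out above 0.075 m and height (world z) of remote_in below 0.07 m and x of remote_in in the frame of remote_box between -0.145 and 0.145 m), for 0.05 s.
At the end, for the whole second after the job is handed in: Both lids are shut (under 0.035 rad, so past the catch); the remote is held by the fingers, still (under 0.03 m/s), both its ends more than 50 mm above the top of the box's walls (more than 120 mm above the table), touching neither the box nor any other thing (all of step 1 and height (world z) of each of remote_out, remote_in above 0.12 m and contact force between the fingers and remote above 1 N and linear speed of remote below 0.03 m/s and contact force between remote and remote_box below 0.2 N and contact force between remote and gallery_tray below 0.2 N and contact force between remote and short_remote below 0.2 N and contact force between remote and cards below 0.2 N and contact force between remote and earbuds below 0.2 N and contact force between remote and glasses_case below 0.2 N and contact force between remote and bottle below 0.2 N and contact force between remote and candle below 0.2 N and contact force between remote and diffuser below 0.2 N and contact force between remote and pebbles below 0.2 N); the arm keeps its last pose, push and grip.
It fails at once if one of the other things on the table is shifted more than 25 mm (distance of any of short_remote, cards, earbuds, glasses_case, bottle, candle, diffuser, pebbles from where it was at the start of the episode above 0.025 m).
It also fails if it takes over 64 s, if anything falls off the work surface, if the arm or the gripper's body presses on something with over 40 N, if the wrist force passes 120 N, or if a joint passes its speed limit or range.

## Working session

There is one attempt and no reset: what is moved stays moved. The work goes in short steps, Python scripts to look and compute and a shell command to move; the robot and the scene stay as the last step left them, time stands still between calls to the robot, and variables do not carry over. Pictures are saved under pics/ and viewed, about 8 in all and at most 12, crops included, and the job is handed in when it is done.

```bash
ls; mkdir -p pics; cat > h.py <<'E'
import numpy as np, cv2
from rig import sense, viewer, workorder
def cam(n,save=None):
    d=viewer.camera(n)
    if save: cv2.imwrite('pics/'+save,d['image'])
    return d
def cloud(d):
    z=d['z_map'];h,w=z.shape;f=h/2/np.tan(np.radians(d['fovy'])/2)
    v,u=np.mgrid[0:h,0:w]
    P=np.stack([(u-d['cx'])/f*z,-(v-d['cy'])/f*z,-z,np.ones_like(z)],-1)
    W=(P@np.array(d['cam_to_world']).T)[...,:3]; W[z<=0]=np.nan
    return W
E
python3 - <<'E'
from h import *
s=sense();print(s)
a=cam('scene','a.png');b=cam('side','b.png')
for n,d in(('scene',a),('side',b)):
    print(n,{k:v for k,v in d.items() if k not in('image','z_map')})
    np.save(n+'.npy',cloud(d))
E
```

```text
pics
{'time': 0.0, 'qpos': array([ 1.31199881e+00,  4.23835961e-01,  1.63074005e+00,  7.91015180e-06,
        1.08861172e+00, -1.89990871e-02]), 'joint_vel': array([ 0.0004825 ,  0.00040321,  0.0003562 , -0.00112362, -0.0011811 ,
       -0.00141784]), 'effort': array([ 5.44267334e-05, -5.44606125e+01, -2.73678499e+01,  6.43623504e-02,
        2.24876142e-02, -1.30694075e-04]), 'eef_pos': array([0.14826235, 0.6065496 , 0.2218851 ]), 'orientation': array([ 1.19613933e-01,  9.92820160e-01, -7.89374891e-04, -1.13890153e-04]), 'wrist_force': array([ 0.04019306, -0.29961476,  0.18598112]), 'ft_torque': array([-0.03326829, -0.00363928, -0.02886557]), 'grip_width': 0.08779567842046361}
scene {'fovy': 54.87077733854815, 'cx': 312.4068787081058, 'cy': 240.80179539389576, 'cam_to_world': array([[-0.06883638, -0.62059568,  0.78110342,  1.29569852],
       [ 0.99731977, -0.06226805,  0.03841822,  0.08216575],
       [ 0.0247956 ,  0.78165445,  0.62321866,  0.73999147],
       [ 0.        ,  0.        ,  0.        ,  1.        ]])}
side {'fovy': 44.887886645264565, 'cx': 305.7127999240788, 'cy': 233.02999095356265, 'cam_to_world': array([[ 0.91874824,  0.19428421, -0.34373728, -0.10953759],
       [-0.39423306,  0.49977812, -0.77123416, -1.22138834],
       [ 0.02195375,  0.84408263,  0.53576352,  0.92544224],
       [ 0.        ,  0.        ,  0.        ,  1.        ]])}
```

View pics/a.png

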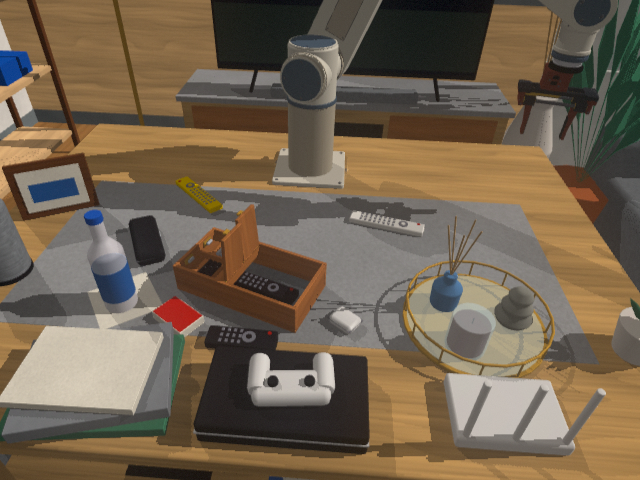

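View pics/b.png

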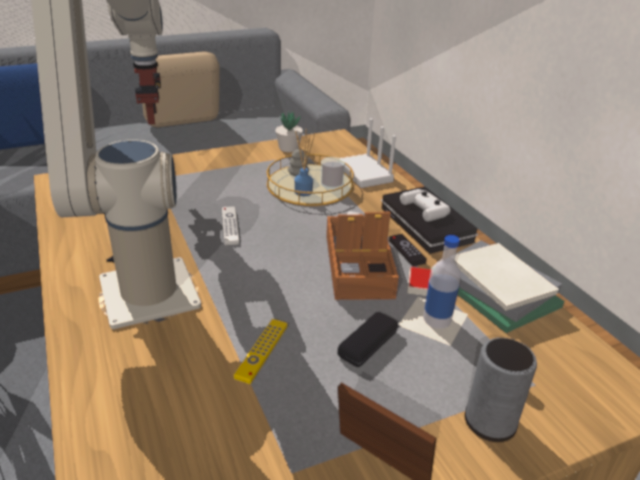

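The scene view shows the box at about (175–325, 230–325) with its open end at the right. The lids stand at (240, 245), and the black remote shows at (268, 287). In the side view the box is at about (330–395, 215–300). Next I fit the box.

```bash
cat > fit.py <<'E'
from h import *
from scipy.optimize import minimize
W=np.concatenate([np.load(n+'.npy').reshape(-1,3) for n in('scene','side')])
m=(np.abs(W[:,0]-.6)<.3)&(np.abs(W[:,1])<.3)
P=W[m]
t=P[np.abs(P[:,2])<.008];print('table z',np.median(t[:,2]),len(t))
# rim points
R=P[(P[:,2]>.062)&(P[:,2]<.076)]
S=np.load('scene.npy')
for uv in((190,270),(300,310),(323,268),(240,225),(270,285)): print(uv,S[uv[1],uv[0]])
# restrict around box center
c0=np.nanmean(S[255:310,200:310].reshape(-1,3),0)[:2];print('c0',c0)
R=R[np.hypot(*(R[:,:2]-c0).T)<.2]
rect=cv2.minAreaRect(R[:,:2].astype(np.float32));print(len(R),rect)
def loss(p):
    c,s=np.cos(p[2]),np.sin(p[2]);d=R[:,:2]-p[:2]
    x=d[:,0]*c+d[:,1]*s;y=-d[:,0]*s+d[:,1]*c
    sd=np.maximum(abs(x)-.144,abs(y)-.074) # mid-wall outline
    return np.minimum(np.maximum(abs(sd)-.004,0),.02).sum()
best=min((minimize(loss,[c0[0]+dx,c0[1]+dy,a],method='Nelder-Mead',options=dict(maxiter=2000,xatol=1e-5,fatol=1e-6)) for a in np.arange(.4,1.7,.2) for dx in(-.02,.02) for dy in (-.02,.02)),key=lambda r:r.fun)
print(best.x,best.fun/len(R))
p=best.x;c,s=np.cos(p[2]),np.sin(p[2])
np.save('box.npy',p)
d=P[:,:2]-p[:2];B=np.c_[d[:,0]*c+d[:,1]*s,-d[:,0]*s+d[:,1]*c,P[:,2]]
L=B[(B[:,2]>.085)&(abs(B[:,0])<.14)&(abs(B[:,1])<.08)]
for n,q in(('left',L[L[:,1]>.005]),('right',L[L[:,1]<-.005])):
    a=np.arctan2(q[:,2]-.066,-(q[:,0]+.022));r=np.hypot(q[:,2]-.066,q[:,0]+.022)
    print(n,len(q),'ang',np.percentile(a,[5,25,50,75,95]),'r',np.percentile(r,98),'y',q[:,1].min(),q[:,1].max(),'far ang',np.median(a[r>.09]))
# remote: black in well
img=cv2.imread('pics/a.png').reshape(-1,3)
Q=S.reshape(-1,3);d=Q[:,:2]-p[:2];B=np.c_[d[:,0]*c+d[:,1]*s,-d[:,0]*s+d[:,1]*c,Q[:,2]]
k=(B[:,0]>-.016)&(B[:,0]<.138)&(abs(B[:,1])<.068)&(B[:,2]>.015)&(B[:,2]<.03)&(img.max(1)<90)
b=B[k];print('remote',len(b),b.min(0),b.max(0),np.median(b,0));print(cv2.minAreaRect(b[:,:2].astype(np.float32)))
E
python3 fit.py
```

```text
table z 0.0009609645863852823 40931
(190, 270) [ 0.58248541 -0.21206476  0.07066505]
(300, 310) [0.65193841 0.02977051 0.04509869]
(323, 268) [0.54759871 0.07023221 0.06962606]
(240, 225) [ 0.55159467 -0.10279199  0.17558286]
(270, 285) [ 0.56551448 -0.04433341  0.02535716]
c0 [ 0.57142751 -0.07635277]
2678 ((0.5493791699409485, -0.09387768805027008), (0.307824045419693, 0.16114801168441772), 69.81814575195312)
[ 0.55073552 -0.0900779   1.21143898] 0.0031225099115991637
left 1385 ang [1.32929678 1.42760476 1.49926047 1.58996248 1.7137591 ] r 0.11275047566575208 y 0.005111609760416866 0.06998601464031133 far ang 1.5015968969296054
right 1606 ang [1.41434333 1.53586172 1.60761998 1.68750847 1.78963983] r 0.11292873686895807 y -0.07019061097219889 -0.005073830645793007 far ang 1.614819980525719
remote 835 [-0.01581231 -0.0219614   0.01500532] [0.11230694 0.02307176 0.02652501] [ 0.05101581 -0.00301129  0.02233391]
((0.048207320272922516, 0.00045392848551273346), (0.04498016834259033, 0.12818680703639984), 89.70377349853516)
```

```bash
cat >> h.py <<'E'
from scipy.spatial.transform import Rotation as Ro
def tobox(P):
    p=np.load('box.npy');c,s=np.cos(p[2]),np.sin(p[2]);d=np.asarray(P)[...,:2]-p[:2]
    return np.stack([d[...,0]*c+d[...,1]*s,-d[...,0]*s+d[...,1]*c,np.asarray(P)[...,2]],-1)
def go(bx,by,z):
    "box-frame target mm -> tool shift mm, twist"
    p=np.load('box.npy');c,s=np.cos(p[2]),np.sin(p[2]);S=sense();R=Ro.from_quat(S['orientation']).as_matrix()
    t=np.array([p[0]+(c*bx-s*by)/1e3,p[1]+(s*bx+c*by)/1e3,z/1e3])
    tw=-(p[2]-np.arctan2(R[1,0],R[0,0]))
    print('shift',np.round(R.T@(t-S['eef_pos'])*1e3,1),'twist',round(tw,3),'world',t.round(3))
def st():
    S=sense();print(round(S['time'],2),'box mm',(tobox(S['eef_pos'])*1e3).round(1),'F',S['wrist_force'].round(1),'grip',round(S['grip_width'],4),'q',S['qpos'].round(2))
E
python3 -c "
from h import *
st();go(45,0,225)"
```

```text
0.1 box mm [510.7 621.7 222. ] F [-0.9 -0.2 -0.2] grip 0.0876 q [ 1.31  0.42  1.63  0.    1.09 -0.02]
shift [-561.8 -536.5   -2.3] twist 1.69 world [ 0.567 -0.048  0.225]
```

```bash
python3 -m creep '[[[-0.3,-562,-537,-2,1.69],[-0.3,-562,-537,-2,1.69],[-0.3,-562,-537,-2,1.69],[-0.3,-562,-537,-2,1.69],[-0.3,-562,-537,-2,1.69],[-0.3,-562,-537,-2,1.69],[-0.3,-562,-537,-2,1.69],[-0.3,-562,-537,-2,1.69],[-0.3,-562,-537,-2,1.69],[-0.3,-562,-537,-2,1.69],[-0.3,-562,-537,-2,1.69],[-0.3,-562,-537,-2,1.69],[-0.3,-562,-537,-2,1.69],[-0.3,-562,-537,-2,1.69],[-0.3,-562,-537,-2,1.69],[-0.3,-562,-537,-2,1.69],[-0.3,-562,-537,-2,1.69],[-0.3,-562,-537,-2,1.69],[-0.3,-562,-537,-2,1.69],[-0.3,-562,-537,-2,1.69]]]'
python3 -c "
from h import *
st();go(45,0,225)"
```

```text
time: 1.77
eef_pos: [0.5692, -0.0527, 0.2245]
orientation: [0.823, 0.568, -0.0, 0.001]
wrist_force: [-0.4, 0.1, 0.4]
grip_width: 0.057
1.77 box mm [ 41.5  -4.1 224.5] F [-0.4  0.1  0.4] grip 0.057 q [-0.11  0.34  1.75 -0.    1.05  0.25]
shift [ 3.5 -4.1 -0.5] twist -0.004 world [ 0.567 -0.048  0.225]
```

```bash
python3 - <<'E'
from h import *
d=cam('wrist','c.png');W=cloud(d);B=tobox(W);np.save('wrist.npy',W)
print(d['fovy'],d['cx'],d['cy'],np.round(d['cam_to_world'],3))
img=d['image']
z=B[...,2]
k=(B[...,0]>-.012)&(B[...,0]<.138)&(abs(B[...,1])<.068)&(z>.012)&(z<.03)&(img.max(-1)<80)
b=B[k];print(k.sum())
if k.sum()>50: print(b.min(0),b.max(0),np.median(b,0),cv2.minAreaRect(b[:,:2].astype(np.float32)))
# rim
r=(z>.064)&(z<.075)&(B[...,0]>.05)&(B[...,0]<.2)&(abs(B[...,1])<.15)
q=B[r];print('rim',r.sum(), np.percentile(q,[1,99],axis=0) if r.sum() else '')
E
```

```text
70.7908226247883 322.9382816585803 235.08704640996305 [[ 0.934  0.346  0.086  0.594]
 [-0.356  0.905  0.233  0.01 ]
 [ 0.003 -0.249  0.969  0.386]
 [ 0.     0.     0.     1.   ]]
3102
[-0.01193287 -0.02163222  0.01483968] [0.10815192 0.02030764 0.02567829] [ 0.06426802 -0.00183434  0.02154059] ((0.048206865787506104, -0.0008181426674127579), (0.12001297622919083, 0.04144170880317688), 0.4388297200202942)
rim 3686 [[ 0.05205549 -0.07872232  0.06444674]
 [ 0.14555633  0.07626756  0.07129304]]
```

View pics/c.png

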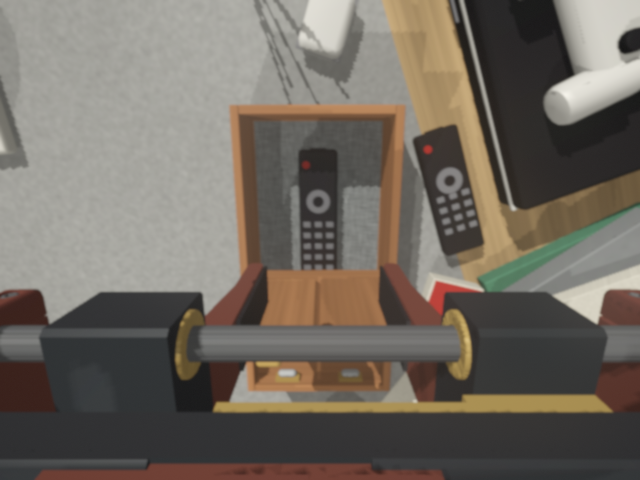

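The wrist view shows the remote at (318, 150–270) with its outer end in the well. The rail is at row 270 and the lids are below, behind the gripper. The fit agrees to about 2 mm, so I push both lids over.

```bash
python3 -m creep '[[[-0.3,4,-3,40,0],[-0.3,4,-3,75,0],[-0.3,4,-3,75,0],[-0.3,-15,-3,75,0],[-0.3,-30,-3,75,0],[-0.3,-45,-3,75,0],[-0.3,-55,-3,75,0],[-0.3,-64,-3,75,0],[-0.3,-72,-3,75,0],[-0.3,-80,-3,75,0],[-0.3,-90,-3,76,0],[-0.3,-98,-3,78,0],[-0.3,-106,-3,82,0],[-0.3,-114,-3,88,0],[-0.3,-120,-3,95,0],[-0.3,-126,-3,101,0],[-0.3,-131,-3,109,0],[-0.3,-136,-3,117,0],[-0.3,-139,-3,124,0],[-0.3,-141,-3,128,0]]]'
python3 -c "
from h import *
st();go(-105,-1,72)"
```

```text
time: 3.48
eef_pos: [0.5139, -0.1818, 0.095]
orientation: [0.823, 0.568, -0.001, -0.0]
wrist_force: [-0.4, 0.2, 1.1]
grip_width: 0.057
3.48 box mm [-98.8   2.2  95. ] F [-0.4  0.2  1.1] grip 0.057 q [-0.36  0.49  1.89 -0.    0.76  0.  ]
shift [-6.2  3.3 23. ] twist -0.003 world [ 0.515 -0.189  0.072]
```

```bash
python3 -m creep '[[[-0.3,-4,3,4,0],[-0.3,-6,3,8,0],[-0.3,-7,3,11,0],[-0.3,-7,3,14,0],[-0.3,-7,3,17,0],[-0.3,-7,3,19,0],[-0.3,-7,3,21,0],[-0.3,-7,3,23,0],[-0.3,-7,3,24,0],[-0.3,-7,3,24,0]]]'
python3 -c "
from h import *
st()"
```

```text
time: 4.32
eef_pos: [0.5147, -0.1896, 0.0722]
orientation: [0.823, 0.568, -0.001, 0.0]
wrist_force: [-2.8, -0.2, 14.0]
grip_width: 0.0569
4.32 box mm [-105.8   -1.3   72.2] F [-2.8 -0.2 14. ] grip 0.0569 q [-0.37  0.53  1.89 -0.    0.72 -0.01]
```

```bash
python3 -m creep '[[[-0.3,0,0,1,0],[-0.3,0,0,2,0],[-0.3,0,0,3,0],[-0.3,0,0,3,0]]]'
python3 -m creep '[[[-0.3,0,0,-20,0],[-0.3,0,0,-55,0],[-0.3,0,0,-90,0],[-0.3,40,0,-120,0],[-0.3,80,0,-150,0],[-0.3,120,0,-150,0],[-0.3,160,0,-150,0],[-0.3,195,0,-150,0],[-1,195,0,-150,0],[-1,195,0,-150,0]]]'
python3 - <<'E'
from h import *
st();go(93,0,100)
for n in('scene','side'):
    d=cam(n,n+'2.png');B=tobox(cloud(d)).reshape(-1,3)
    for nm,s in(('L',1),('R',-1)):
        q=B[(s*B[:,1]>.01)&(s*B[:,1]<.062)&(B[:,0]<-.035)&(B[:,0]>-.13)&(B[:,2]>.04)&(B[:,2]<.15)]
        A=np.c_[q[:,0],np.ones(len(q))]; f=np.linalg.lstsq(A,q[:,2],rcond=None)[0] if len(q) else 0
        print(n,nm,len(q),'slope',f,'med z',np.median(q[:,2]) if len(q) else 0)
E
```

```text
time: 4.65
eef_pos: [0.5149, -0.1896, 0.0719]
orientation: [0.823, 0.568, -0.001, 0.0]
wrist_force: [-9.7, 2.5, 32.9]
grip_width: 0.057
time: 5.48
eef_pos: [0.5844, -0.0047, 0.2211]
orientation: [0.822, 0.57, -0.001, 0.0]
wrist_force: [-0.4, -0.0, -0.8]
grip_width: 0.0671
5.48 box mm [ 91.7  -1.5 221.1] F [-0.4 -0.  -0.8] grip 0.0671 q [-0.03  0.37  1.72 -0.    1.05  0.33]
shift [  1.5  -1.4 121.1] twist 0.001 world [ 0.583 -0.003  0.1  ]
scene L 597 slope [-0.00123003  0.07224082] med z 0.07238923902312056
scene R 702 slope [0.00023491 0.07235003] med z 0.0723005335833784
side L 435 slope [-0.00069708  0.0715444 ] med z 0.07144652948222108
side R 424 slope [0.0029906  0.07175505] med z 0.07151135648106932
```

Both lids lie flat at 72 mm, so they are shut. Next I go down over the remote's outer end.

```bash
python3 -m creep '[[[-1,3,-0.5,40,0],[-1,3,-0.5,80,0],[-1,3,-0.5,110,0],[-1,3,-0.5,140,0],[-1,3,-0.5,165,0],[-1,3,-0.5,185,0],[-1,3,-0.5,195,0],[-1,3,-0.5,203,0],[-1,3,-0.5,208,0],[-1,3,-0.5,211,0],[-1,3,-0.5,211,0]]]'
python3 - <<'E'
from h import *
st()
E
```

```text
time: 6.5
eef_pos: [0.5838, -0.0051, 0.0102]
orientation: [0.823, 0.568, -0.001, 0.0]
wrist_force: [-0.5, 0.4, 0.7]
grip_width: 0.0879
6.5 box mm [91.2 -1.1 10.2] F [-0.5  0.4  0.7] grip 0.0879 q [-0.03  0.67  1.82 -0.    0.65  0.34]
```

```bash
python3 -m creep '[[[1,1,0,0.5,0],[1,1,0,0.5,0],[1,1,0,0.5,0],[1,1,0,0.5,0],[1,1,0,0.5,0],[1,1,0,0.5,0],[1,1,0,0.5,0],[1,1,0,0.5,0],[1,1,0,0.5,0],[1,1,0,0.5,0]]]'
python3 - <<'E'
from h import *
st()
d=cam('wrist','d.png')
E
```

```text
time: 7.33
eef_pos: [0.5842, -0.0041, 0.0097]
orientation: [0.823, 0.568, -0.001, 0.0]
wrist_force: [-0.8, 0.8, 2.1]
grip_width: 0.0418
7.33 box mm [92.2 -1.1  9.7] F [-0.8  0.8  2.1] grip 0.0418 q [-0.03  0.68  1.81 -0.    0.65  0.34]
```

View pics/d.png

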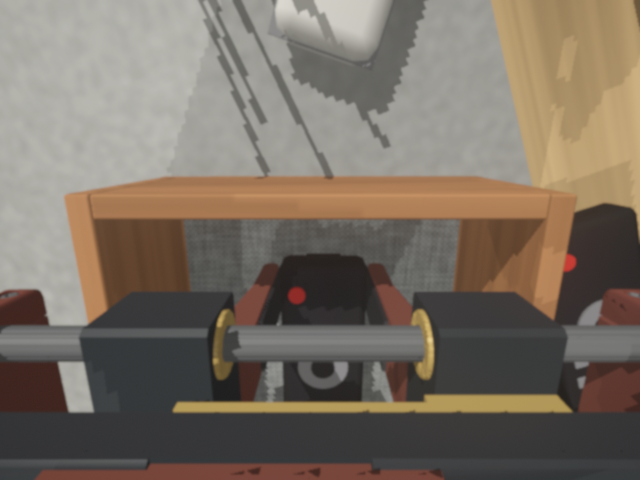

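The remote is between the fingers, with its outer end at (322, 258) and a grip of 41.8 mm. I lift and draw it along the tray edge in stages.

```bash
python3 -m creep '[[[1,0,0,-6,0],[1,0,0,-12,0],[1,0,0,-18,0],[1,0,0,-24,0],[1,0,0,-30,0],[1,0,0,-36,0],[1,1,0,-41,0],[1,3,0,-45,0],[1,6,0,-50,0],[1,9,0,-55,0],[1,9,0,-55,0]]]'
python3 - <<'E'
from h import *
st()
d=cam('scene','e.png')
cv2.imwrite('pics/e2.png',cv2.resize(d['image'][170:350,150:390],None,fx=3,fy=3))
B=tobox(cloud(d));k=(abs(B[...,1])<.022)&(B[...,0]>-.01)&(B[...,0]<.135)&(B[...,2]>.03)&(B[...,2]<.13)&(d['image'].max(-1)<70)
q=B[k];print(len(q))
for lo in range(-10,140,15):
    m=(q[:,0]*1e3>=lo)&(q[:,0]*1e3<lo+15)
    if m.sum()>3: print(lo,m.sum(),np.median(q[m,2]).round(4))
E
```

```text
time: 8.3
eef_pos: [0.5883, 0.0051, 0.0658]
orientation: [0.823, 0.568, -0.001, 0.001]
wrist_force: [0.5, 0.9, -1.1]
grip_width: 0.0418
8.3 box mm [102.3  -1.7  65.8] F [ 0.5  0.9 -1.1] grip 0.0418 q [-0.01  0.59  1.8  -0.    0.76  0.35]
593
-10 88 0.0475
5 84 0.0512
20 70 0.0557
35 66 0.0596
50 55 0.0625
65 49 0.0669
80 19 0.0696
95 32 0.0794
110 130 0.0794
```

View pics/e2.png

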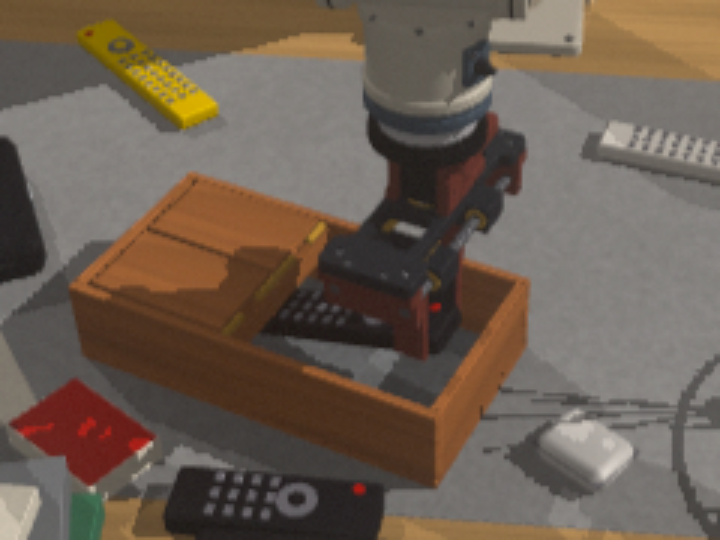

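The lids are shut and the remote is tilted about 15° along the tray edge, with its outer end at about 79 mm, as planned. I carry on.

```bash
python3 -m creep '[[[1,5,0,-6,0],[1,10,0,-12,0],[1,15,0,-19,0],[1,20,0,-27,0],[1,25,0,-34,0],[1,30,0,-41,0],[1,35,0,-48,0],[1,40,0,-54,0],[1,46,0,-58,0],[1,54,0,-61,0],[1,60,0,-63,0],[1,60,0,-63,0]]]'
python3 - <<'E'
from h import *
st()
for n in('scene','side'):
    d=cam(n,'f_%s.png'%n);B=tobox(cloud(d));k=(abs(B[...,1])<.022)&(B[...,0]>-.03)&(B[...,0]<.19)&(B[...,2]>.03)&(B[...,2]<.19)&(d['image'].max(-1)<70)
    q=B[k];print(n,len(q))
    for lo in range(-30,200,15):
        m=(q[:,0]*1e3>=lo)&(q[:,0]*1e3<lo+15)
        if m.sum()>3: print(lo,m.sum(),np.median(q[m,2]).round(4),q[m,2].min().round(3))
E
```

```text
time: 9.35
eef_pos: [0.6101, 0.0624, 0.1288]
orientation: [0.822, 0.569, -0.0, 0.001]
wrist_force: [0.4, 0.1, -1.1]
grip_width: 0.0418
9.35 box mm [163.6  -2.  128.8] F [ 0.4  0.1 -1.1] grip 0.0418 q [ 0.08  0.52  1.72 -0.    0.9   0.45]
scene 922
0 40 0.0569 0.043
15 73 0.0627 0.045
30 72 0.07 0.052
45 76 0.0784 0.063
60 76 0.0865 0.072
75 77 0.0942 0.077
90 86 0.1024 0.087
105 93 0.1104 0.093
120 88 0.1183 0.1
135 64 0.1237 0.109
150 14 0.1443 0.121
165 98 0.145 0.132
180 65 0.1412 0.133
side 648
0 58 0.0587 0.053
15 80 0.0645 0.051
30 64 0.072 0.064
45 63 0.081 0.069
60 50 0.0885 0.081
75 53 0.0959 0.088
90 42 0.1052 0.096
105 60 0.1123 0.103
120 35 0.1211 0.11
135 59 0.1297 0.119
150 65 0.1361 0.126
165 18 0.142 0.137
```

The inner end is past the tray edge (box x about 0), and the tilt is about 28°. I lift straight up.

```bash
python3 -m creep '[[[1,4,0,-8,0],[1,6,0,-18,0],[1,6,0,-30,0],[1,6,0,-43,0],[1,6,0,-56,0],[1,6,0,-69,0],[1,6,0,-82,0],[1,6,0,-95,0],[1,6,0,-108,0],[1,6,0,-120,0],[1,6,0,-130,0],[1,6,0,-138,0],[1,6,0,-142,0],[1,6,0,-144,0],[1,6,0,-144,0],[1,6,0,-144,0],[1,6,0,-144,0],[1,6,0,-144,0]]]'
python3 - <<'E'
from h import *
st()
for n in('scene','side'):
    d=cam(n,'g_%s.png'%n);B=tobox(cloud(d));k=(abs(B[...,1])<.022)&(B[...,0]>-.05)&(B[...,0]<.15)&(B[...,2]>.15)&(B[...,2]<.32)&(d['image'].max(-1)<70)
    q=B[k];print(n,len(q),q.min(0),q.max(0),np.polyfit(q[:,0],q[:,2],1))
    Q=B.reshape(-1,3)
    for nm,s in(('L',1),('R',-1)):
        m=Q[(s*Q[:,1]>.01)&(s*Q[:,1]<.062)&(Q[:,0]<-.035)&(Q[:,0]>-.13)&(Q[:,2]>.04)&(Q[:,2]<.15)]
        if len(m)>9: print(nm,len(m),np.polyfit(m[:,0],m[:,2],1),np.median(m[:,2]))
a=cv2.imread('pics/g_scene.png');b=cv2.imread('pics/g_side.png')
cv2.imwrite('pics/g.png',np.hstack([a[100:400,70:470],b[100:400,200:600]]))
E
```

```text
time: 10.95
eef_pos: [0.6111, 0.0673, 0.2713]
orientation: [0.823, 0.569, -0.001, 0.0]
wrist_force: [0.1, -0.6, -0.2]
grip_width: 0.0419
10.95 box mm [168.6  -1.2 271.3] F [ 0.1 -0.6 -0.2] grip 0.0419 q [ 0.09  0.36  1.61 -0.    1.18  0.45]
scene 785 [ 0.01265263 -0.02192901  0.18917744] [0.14980052 0.01634058 0.27232283] [0.53115045 0.18804213]
L 599 [0.00102583 0.07242277] 0.07232790935981659
R 696 [0.00063431 0.0723039 ] 0.07228613855210081
side 545 [ 0.00306936 -0.02141063  0.19090176] [0.14998567 0.01770444 0.2788097 ] [0.54271248 0.19225684]
L 428 [-0.00489474  0.07118316] 0.07163049552799189
R 429 [0.00155298 0.07176135] 0.0717436529539649
```

View pics/g.png

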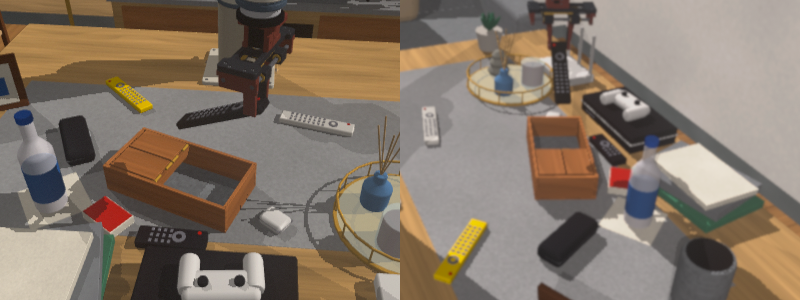

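The remote is held tilted well clear of the box, from (180, 122) to (260, 95) in the left half. The lids are shut, the well is empty and the other things look unmoved. I hand in.

```bash
python3 -c "
from h import *
st();print(abs(sense()['joint_vel']).max());workorder.close_job()"
```

```text
11.05 box mm [168.6  -1.3 271.5] F [ 0.5 -0.2 -1.7] grip 0.0419 q [ 0.09  0.36  1.61 -0.    1.18  0.45]
0.002981431875205393
the job is handed in; nothing more can be done
```

I pressed both lids shut, gripped the remote's outer end and tilted it up along the tray edge. I then drew it out, and handed the job in at 11.05 s of the 64 s allowed. The hand-in gives no verdict, so I can only report my own checks.

- **Lids:** in both cameras the two lids lie flat at 71–72 mm with a slope under 0.005 rad.
- **Remote:** it is held with the gripper 41.9 mm open, at a tilt of about 28°. Its upper face at the inner end is 190 mm above the table, so I estimate its lowest edge at about 175 mm, or 105 mm above the walls.
- **At rest:** the arm was still, with joint speeds below 0.003 rad/s.
- **Other things:** nothing looked shifted in the last pictures. I judged that by eye and did not measure it.

The highest wrist force I read was about 34 N, while seating the lids. No check failed or disagreed.

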